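Roll the stray toiletries back onto the kit line

ROBOT

A 6-joint arm with a two-finger parallel gripper is mounted at the origin on the work surface. World frame = base frame: x ahead of the robot, y to its left, z up, the work surface at z = 0. Lengths are in m, angles in degrees, forces in N, time in s.
With the tool pointing down it reaches from about 0.275 to 0.85 m from the base axis. Payload 5.2 kg.
Tool frame: the origin (TCP) lies between the finger pads; the fingertips stand 19 mm ahead of it and the grasp point (between the pads) is the TCP; z points along the fingers, x is the direction in which the jaws open and shut, and the axes are right-handed (so a half turn about z gives the same grasp; the last joint's range is limited). The gripper opens to 85 mm and grips with 20 to 120 N. Pads are 22 mm wide; open, the fingers measure 114 mm over their backs; the gripper's body (76 mm by 85 mm) begins 54 mm behind the grasp point. The pads swing forward as they close: fully open they stand 13 mm farther back than shut.
Start: joints at [-79.63, 14.817, 87.949, -0, 77.235, -11.62], TCP at [0.206, -0.51, 0.25] pointing down, gripper open.
Joint ranges: [-179.93, 179.93], [-52.35, 119.4], [10.71, 147.94], [-69.91, 249.91], [12.55, 155.21], [-178.61, 178.61]. Speed limits (degrees/s): [147.25, 147.25, 180, 180, 180, 180].

INTERFACE

Orientations are given as [roll, pitch, yaw] about the fixed x, y, z axes, in that order (R = Rz(yaw) Ry(pitch) Rx(roll)).
In Python, from rig import r, optics gives the robot as it stands.
- The arm moves only by the tool servo_tool, never from a script. Its argument "series" is text: rows parted by semicolons, each of 7 numbers parted by spaces: the turn, a rotation vector about the tool's x, y, z in degrees, then the shift along the tool's x, y, z in cm, then the opening, from 0 (shut) to 1 (fully open). In form: rx ry rz dx dy dz grip; .... A call has 1 to 12 rows; each row is the pose to reach, as a shift and turn from the pose measured when the call began, along the tool's axes at that moment; what a row does not reach only later rows make up. A row lasts 1/8 s, in which the tool goes at most 62.5 mm and 10.7 degrees, less where a joint would pass 70% of its speed; a pose out of reach is approached as far as the arm can. A call with a gripper value outside its range is refused whole. The fingers move at their own pace and stop on an object; "force" is the grip in N (left out, the last holds). Time passes only in rows, so rows that repeat a pose let the fingers close. It gives the time, the measured TCP pose, the force and the opening at its end, in the units of the state.
- r.read_state(): the state, without advancing time (a new reading comes with each control period).
- optics.snapshot(name): name is "side" or "top" or "wrist"; returns (picture, depth): 384x512x3 uint8, red, green, blue; 384x512 float32, m along the optical axis (not along the pixel's ray), 0 where there is no reading.
- optics.get_calibration(name): a dict with "mtx" (3x3 intrinsics, pixels), "R" (3x3) and "t" (3): a world point X has camera coordinates R X + t. Camera axes: x right, y down, z forward; pixel columns grow to the right and rows downward; lengths in m; the calibration is good to about 2 mm. A picture is of the moment at which its call begins: read the wrist's pose just before it. get_calibration takes no time and is no camera call; for the wrist camera it gives the pose at the moment of the call.
- r.hand_in(): hands the job in, once; it reports no verdict.
The state is a dict: "clock": time; "joint_positions": joint angles; "dq": joint speeds; "tau": joint torques, N m; "eef_pos": TCP position; "ee_rot": TCP orientation; "wrist_force": force on the tool from outside, world axes, zero at the start; "ft_torque": the same for the moment, N m; "opening": opening from 0.0 (shut) to 1.0 (fully open).
Only numpy, scipy, OpenCV 4.12 (cv2) and the standard library are available. Lean on these libraries where they do the work, as an engineer would, in place of code of your own. Each camera call takes 0.05 s, during which the arm holds its last target.

TASK

The toiletries for one hygiene kit are being lined up along the yellow tape on the counter, but the orange shampoo bottle and the purple spray can have rolled off it. With light fingertips, push the top of each one sideways, in as many short strokes as you need, so that it rolls gently back and comes to rest lying along the tape with the middle of its barrel on it. Do not pinch, drag or lift them, and leave the soap carton and the two standing bottles as they are.

Things in the scene. Friction and masses are not known exactly. Their poses are not given: they have to be found in the camera images.
- tape: Strip of yellow masking tape stuck flat on the black counter, 24 mm wide and 600 mm long, too thin to feel. Origin at the middle of the strip on the counter (z = 0); its y axis runs along the strip, x across it. It lies roughly left to right before the robot, turned by up to 9 degrees.
- shampoo: Orange shampoo bottle, white cap, lying: a plain cylinder 55 mm across, 150 mm long, 0.14-0.31 kg. Origin at its centre, on the axis; y is the long axis, x and z turn as it rolls, z up at the start. 72 to 90 mm off the tape, near or far side, within 4 degrees of its direction. Friction 0.2. 2-3 N on its top is enough to roll it; it stops within 1 cm. A stiff tip wedges on its upper rear.
- spray_can: Purple spray can with lilac cap, lying: barrel 50 mm across, 130 mm long, cap 37 mm across ending 104 mm from the barrel's middle; 0.10 to 0.21 kg. Origin on the axis at the barrel's middle; y is the long axis (cap to +y), x and z turn as it rolls, z up at the start. It lies off the other half of the tape just like the shampoo bottle, on either side, and rolls in the same way.
- soap_carton: Orange soap carton, 92 x 58 x 34 mm, lying across the middle of the tape; origin at the centre of its underside. To be left alone.
- mouthwash: Standing green bottle with white cap, 50 mm in diameter, 150 mm tall; origin at the centre of its underside. It stands 72 to 90 mm off the tape, across the tape from one of the strays. To be left alone.
- lotion: Standing white bottle with blue cap, 50 mm in diameter, 125 mm tall; origin at the centre of its underside. It stands 72 to 90 mm off the tape, across the tape from the other stray. To be left alone.
Mind the look-alikes: they are no part of the job. What is shaped like the spray_can but black or pink is not meant.

How it is judged:
By the outcome, as a careful person would: the job done as asked, in the order asked, and still so for the second after the job is handed in, with the robot touching nothing.
It also fails if it takes over 72 s, if anything falls off the work surface, if the arm or the gripper's body presses on something with over 40 N, if the wrist force passes 120 N, or if a joint passes its speed limit or range.

## Working session

There is one attempt and no reset: what is moved stays moved. The work goes in short steps, Python scripts to look and compute and a tool call to move; the robot and the scene stay as the last step left them, time stands still between calls to the robot, and variables do not carry over. Pictures are saved under pics/ and viewed, and the job is handed in when it is done.

Besides the shell and the picture viewer there is one more tool, called after "Emit:" in YAML: its name, and indented under it one key for each argument. servo_tool: Moves the arm, as the interface text tells. Its arguments: {"type":"object","properties":{"series":{"type":"string"},"force":{"type":"number"}},"required":["series"]}

```bash
ls; mkdir -p pics; python3 - <<'E'
from rig import r, optics
import cv2
s=r.read_state();print(s)
for n in("top","side"):
    p,d=optics.snapshot(n)
    cv2.imwrite(f"pics/{n}0.png",cv2.cvtColor(p,cv2.COLOR_RGB2BGR))
    c=optics.get_calibration(n);print(n,c)
E
```

```text
pics
{'clock': 0.0, 'joint_positions': array([-7.96298541e+01,  1.48600432e+01,  8.80105198e+01,  8.83081580e-05,
        7.72335010e+01, -1.16188315e+01]), 'dq': array([ 0.06064297, -0.04476626,  0.00161339, -0.02652206,  0.05452422,
        0.02410777]), 'tau': array([ 1.66500307e-03, -4.46026433e+01, -2.90569872e+01, -1.66698237e-05,
        1.17776863e-02, -9.14896447e-06]), 'eef_pos': array([ 0.2058761 , -0.50949621,  0.24947119]), 'ee_rot': array([-1.79978957e+02,  1.01914296e-01, -6.80110234e+01]), 'wrist_force': array([ 0.34265288,  0.66741485, -0.14536721]), 'ft_torque': array([0.04839643, 0.01780856, 0.0117991 ]), 'opening': 1.000395596506469}
top {'mtx': array([[365.61965967,   0.        , 253.16529135],
       [  0.        , 365.61965967, 187.41576707],
       [  0.        ,   0.        ,   1.        ]]), 'R': array([[-0.01110565, -0.99986078, -0.01245292],
       [-0.99471412,  0.01231813, -0.10194159],
       [ 0.1020808 ,  0.01125497, -0.99471244]]), 't': array([-0.04317047,  0.49635132,  0.78160462])}
side {'mtx': array([[464.46436451,   0.        , 254.60570099],
       [  0.        , 464.46436451, 193.86763995],
       [  0.        ,   0.        ,   1.        ]]), 'R': array([[ 0.99657901, -0.08039214, -0.01916732],
       [-0.06802177, -0.66615147, -0.74270805],
       [ 0.04693955,  0.74147105, -0.66934099]]), 't': array([-0.49279502,  0.04719263,  1.104325  ])}
```

View pics/top0.png

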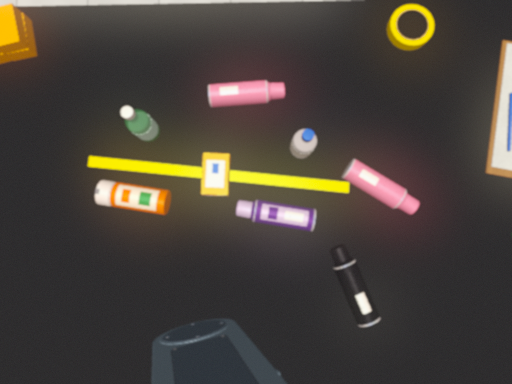

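View pics/side0.png

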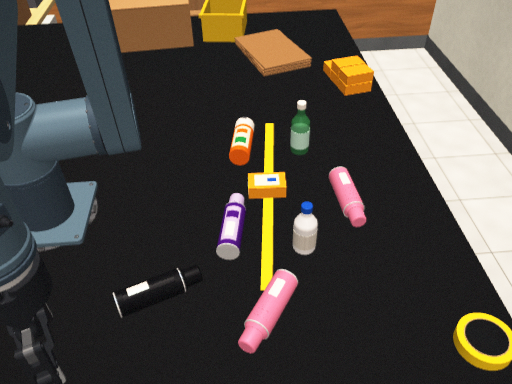

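Top view: the tape runs from (88,161) to (350,188). The orange shampoo with its white cap is at (133,197). The purple can with its lilac cap is at (277,214), cap to the left (+y). Both lie on the near side. The look-alikes are pink at (245,93), pink at (382,187) and black at (355,287), so the purple one at (277,214) is the only match. I'll measure the poses and make a crop to confirm it.

```bash
cat > h.py <<'E'
from rig import r, optics
import cv2, numpy as np
def world(n,d,cal):
    h,w=d.shape;u,v=np.meshgrid(np.arange(w),np.arange(h))
    K=cal["mtx"];c=np.stack([(u-K[0,2])/K[0,0]*d,(v-K[1,2])/K[1,1]*d,d],-1)
    return (c-cal["t"])@cal["R"]
def ray(u,v,cal,z=0):
    K=cal["mtx"];q=np.stack([(u-K[0,2])/K[0,0],(v-K[1,2])/K[1,1],np.ones_like(u,dtype=float)],-1)
    dd=q@cal["R"];o=-cal["R"].T@cal["t"]
    s=(z-o[2])/dd[:,2];return o+dd*s[:,None]
def tape(p,cal):
    hsv=cv2.cvtColor(p,cv2.COLOR_RGB2HSV)
    m=((hsv[...,0]>=25)&(hsv[...,0]<=33)&(hsv[...,1]>170)&(hsv[...,2]>150));m[:130]=0;m[230:]=0
    v,u=np.nonzero(m);X=ray(u,v,cal)[:,:2]
    c=X.mean(0);_,_,vt=np.linalg.svd(X-c,full_matrices=0);a=vt[0]*np.sign(vt[0][1])
    t=(X-c)@a;c=c+a*(t.min()+t.max())/2
    return c,a,t.max()-t.min()
def obj(p,d,cal,which,R,box=None):
    W=world("",d,cal);hsv=cv2.cvtColor(p,cv2.COLOR_RGB2HSV);z=W[...,2]
    b=np.zeros(z.shape,bool);b[box[1]:box[3],box[0]:box[2]]=1
    m=b&(z>0.012)&(z<2*R+.012)&(d>0)
    X=W[m]
    from scipy.optimize import least_squares
    c0=X[:,:2].mean(0)
    _,_,vt=np.linalg.svd(X[:,:2]-c0,full_matrices=0);a=vt[0]*np.sign(vt[0][1])
    th=np.arctan2(-a[0],a[1])
    def f(q):
        ax=np.array([-np.sin(q[1]),np.cos(q[1])]);n=np.array([ax[1],-ax[0]])
        return np.hypot((X[:,:2]-c0)@n-q[0],X[:,2]-q[2])-R
    s=least_squares(f,[0,th,R],loss="soft_l1",f_scale=.002)
    ax=np.array([-np.sin(s.x[1]),np.cos(s.x[1])]);n=np.array([ax[1],-ax[0]])
    t=(X[:,:2]-c0)@ax
    return c0+n*s.x[0],ax,np.percentile(t,[.5,99.5]),s.x[2],np.median(abs(s.fun)),m.sum()
E
python3 - <<'E'
from h import *
p=cv2.cvtColor(cv2.imread("pics/top0.png"),cv2.COLOR_BGR2RGB)
p,d=optics.snapshot("top");cal=optics.get_calibration("top")
c,a,L=tape(p,cal);n=np.array([a[1],-a[0]])
print("tape",c,a,L,np.degrees(np.arctan2(-a[0],a[1])))
for nm,R,box in(("sh",.0275,(85,172,180,222)),("can",.025,(230,192,325,238))):
    c0,ax,t,zc,res,N=obj(p,d,cal,nm,R,box)
    mid=c0+ax*t.mean()
    if nm=="can": mid=c0+ax*(t[0]+.065)
    print(nm,mid,ax,"ends",t,"z",zc,res,N,"off",(mid-c)@n,"along",(mid-c)@a,"ang",np.degrees(np.arctan2(-ax[0],ax[1])))
W=world("",d,cal)
for nm,b in(("mouth",(115,100,162,144)),("lot",(285,122,322,162)),("soap",(198,150,233,198))):
    X=W[b[1]:b[3],b[0]:b[2]].reshape(-1,3);X=X[(X[:,2]>.02)&(X[:,2]<.2)]
    print(nm,X.min(0),X.max(0),np.median(X,0))
cv2.imwrite("pics/crop.png",cv2.resize(cv2.cvtColor(p,cv2.COLOR_RGB2BGR)[90:250,80:340],None,fx=3,fy=3,interpolation=cv2.INTER_CUBIC))
print(optics.get_calibration("wrist"))
E
```

```text
tape [0.53055088 0.03319087] [0.11385278 0.99349763] 0.6034493625954329 -6.537459466286653
sh [0.47755091 0.21304902] [0.1665937  0.98602563] ends [-0.0707621   0.07820769] z 0.02674564364922266 0.0007857121556632332 1799 off -0.07313269308111747 along 0.17265445487636166 ang -9.589828087556134
can [ 0.43468197 -0.11452508] [0.17321578 0.9848839 ] ends [-0.0785428   0.08788341] z 0.02361155130361231 0.0009794060876055048 1683 off -0.07842765901435712 along -0.1576703884637393 ang -9.974844481727963
mouth [0.60639231 0.16447703 0.02003177] [0.6556025  0.21338042 0.15132356] [0.62333961 0.18083986 0.0979796 ]
lot [ 0.56310493 -0.18229796  0.0205176 ] [ 0.61162855 -0.13364882  0.12594737] [ 0.57964526 -0.15334863  0.08464543]
soap [0.47968789 0.00344202 0.02006514] [0.57297806 0.06535235 0.03759615] [0.52564365 0.03408767 0.03317498]
{'mtx': array([[335.19296881,   0.        , 250.64328868],
       [  0.        , 335.19296881, 191.47865687],
       [  0.        ,   0.        ,   1.        ]]), 'R': array([[ 0.3752146 , -0.92693605, -0.00188671],
       [-0.8818637 , -0.35759527,  0.30731424],
       [-0.28553533, -0.11364497, -0.95160622]]), 't': array([-0.54934859, -0.0402494 ,  0.3801324 ])}
```

View pics/crop.png

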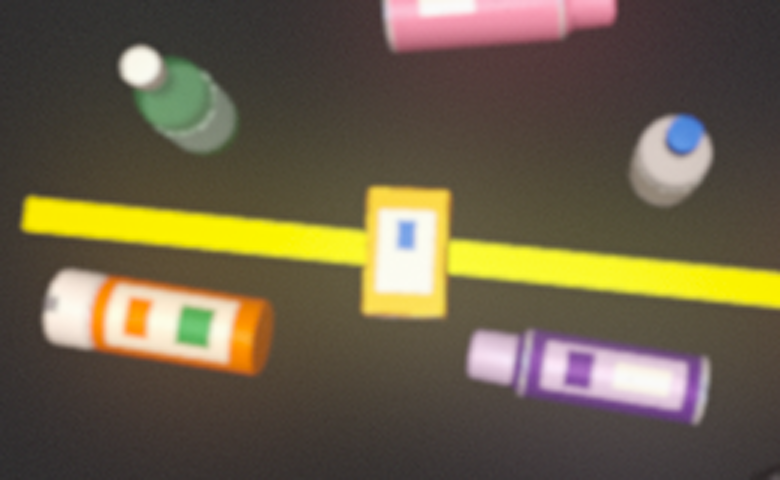

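The crop confirms both targets: the orange bottle with the white cap at left and the purple can with the lilac cap at right centre. Both must roll away from the robot by about 73 and 78 mm, and both need a yaw of roughly +3°. I'll use the shut fingertips on top, flat, with tool y along the travel, and start with the shampoo.

```bash
cat >> h.py <<'E'
from scipy.spatial.transform import Rotation as Ro
def rel(pos,yaw,roll=180.,pitch=0.):
    s=r.read_state();R0=Ro.from_euler("xyz",s["ee_rot"],degrees=True)
    R1=Ro.from_euler("xyz",[roll,pitch,yaw],degrees=True)
    d=R0.inv().apply(np.array(pos)-s["eef_pos"])*100
    rv=np.degrees((R0.inv()*R1).as_rotvec())
    print("rel rot",rv.round(2),"cm",d.round(2))
def look(tag,boxes):
    p,d=optics.snapshot("top");cal=optics.get_calibration("top")
    c=np.array([.53055,.03319]);a=np.array([.11385,.9935]);n=np.array([a[1],-a[0]])
    for nm,box in boxes.items():
        R={"sh":.0275,"can":.025}[nm]
        c0,ax,t,zc,res,N=obj(p,d,cal,nm,R,box)
        mid=c0+ax*(t.mean() if nm=="sh" else t[0]+.065)
        print(nm,mid.round(4),"z",round(zc,4),round(res,4),N,"off mm",round(1e3*(mid-c)@n,1),"along",round(1e3*(mid-c)@a,1),"rel ang",round(np.degrees(np.arctan2(-ax[0],ax[1]))+6.54,2),"len",round(t[1]-t[0],4))
    cv2.imwrite(f"pics/{tag}.png",cv2.resize(cv2.cvtColor(p,cv2.COLOR_RGB2BGR),None,fx=1.5,fy=1.5))
def pt(off,along,z):
    c=np.array([.53055,.03319]);a=np.array([.11385,.9935]);n=np.array([a[1],-a[0]])
    return [*(c+n*off+a*along),z]
E
python3 - <<'E'
from h import *
rel(pt(-.083,.148,.20),83.5)
rel(pt(-.083,.148,.085),83.5)
print(pt(-.083,.148,.085))
E
```

```text
rel rot [-1.1000e-01  1.0000e-02 -1.5151e+02] cm [-55.14 -50.2    5.06]
rel rot [-1.1000e-01  1.0000e-02 -1.5151e+02] cm [-55.12 -50.2   16.56]
[np.float64(0.4649393), np.float64(0.18967755), 0.085]
```

Emit:
servo_tool:
  series: "0 0 -10 -4 -4 0 0; 0 0 -20 -8 -8 0 0; 0 0 -30 -12 -12 0 0; 0 0 -40 -16 -15 0 0; 0 0 -50 -20 -19 0 0; 0 0 -60 -24 -22 0 0; 0 0 -70 -28 -26 0 0; 0 0 -80 -32 -29 0 0; 0 0 -90 -36 -33 1 0; 0 0 -100 -40 -36 2 0; 0 0 -110 -44 -40 3 0; 0 0 -120 -48 -44 4 0"
  force: 20

```text
clock: 1.65
eef_pos: [0.4345, 0.1021, 0.2102]
ee_rot: [-180.0, -0.1, 52.3]
wrist_force: [1.2, -1.0, -0.4]
opening: 0.004
```

```bash
python3 - <<'E'
from h import *
rel(pt(-.083,.148,.085),83.5)
E
```

```text
rel rot [-1.000e-02 -7.000e-02 -3.117e+01] cm [ 8.78 -2.94 12.53]
```

Emit:
servo_tool:
  series: "0 0 -10 3 -1 2 0; 0 0 -20 6 -2 4 0; 0 0 -31.2 8.8 -2.9 6 0; 0 0 -31.2 8.8 -2.9 8.5 0; 0 0 -31.2 8.8 -2.9 10.5 0; 0 0 -31.2 8.8 -2.9 12 0; 0 0 -31.2 8.8 -2.9 12.5 0; 0 0 -31.2 8.8 -2.9 12.5 0"

```text
clock: 2.65
eef_pos: [0.4655, 0.1895, 0.0854]
ee_rot: [180.0, -0.1, 83.5]
wrist_force: [0.2, -0.8, 0.3]
opening: -0.003
```

```bash
python3 - <<'E'
from h import *
s=r.read_state();print(s["eef_pos"],s["ee_rot"],s["wrist_force"])
rel(pt(-.083,.148,.074),83.5)
for n in("wrist","side"):
    p,d=optics.snapshot(n);cv2.imwrite(f"pics/{n}1.png",cv2.cvtColor(p,cv2.COLOR_RGB2BGR))
E
```

```text
[0.46549485 0.18954512 0.08539067] [ 1.79991865e+02 -6.40941801e-02  8.35155933e+01] [ 0.16307111 -0.84430949  0.28856729]
rel rot [ 0.01 -0.06  0.02] cm [ 0.01 -0.06  1.14]
```

View pics/wrist1.png

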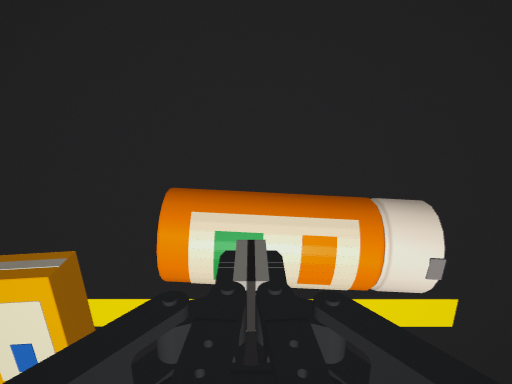

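View pics/side1.png

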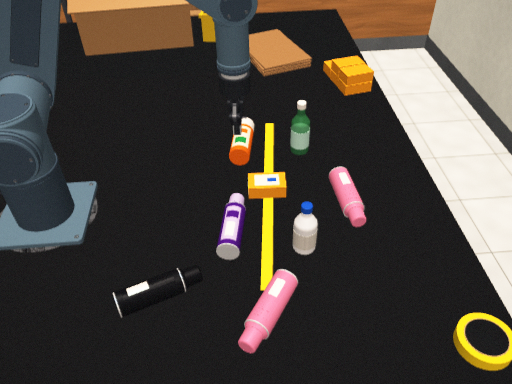

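Wrist view: the shut tips at (250,260) stand over the bottle's label, on its rear half, with room to spare. Now I'll lower onto the top gently.

Emit:
servo_tool:
  series: "0 0 0 0 0 0.5 0; 0 0 0 0 0 0.9 0; 0 0 0 0 0 1.0 0; 0 0 0 0 0 1.05 0; 0 0 0 0 0 1.05 0"

```text
clock: 3.38
eef_pos: [0.466, 0.1897, 0.0755]
ee_rot: [179.9, -0.1, 83.5]
wrist_force: [-0.0, 0.4, 0.4]
opening: -0.0
```

Emit:
servo_tool:
  series: "0 0 0 0 0 0.05 0; 0 0 0 0 0 0.1 0; 0 0 0 0 0 0.15 0; 0 0 0 0 0 0.15 0"

```text
clock: 3.88
eef_pos: [0.4661, 0.1897, 0.074]
ee_rot: [179.9, -0.1, 83.5]
wrist_force: [-0.1, -0.1, 0.5]
opening: -0.001
```

Emit:
servo_tool:
  series: "0 0 0 0 0 0.05 0; 0 0 0 0 0 0.1 0; 0 0 0 0 0 0.1 0"

```text
clock: 4.25
eef_pos: [0.467, 0.1896, 0.0739]
ee_rot: [179.8, -0.1, 83.5]
wrist_force: [-0.7, -0.8, 6.1]
opening: -0.001
```

Emit:
servo_tool:
  series: "0 0 0 0 0.2 0.1 0; 0 0 0 0 0.5 0.1 0; 0 0 0 0 0.9 0.1 0; 0 0 0 0 1.3 0.1 0; 0 0 0 0 1.6 0.1 0; 0 0 0 0 1.8 0.1 0; 0 0 0 0 1.9 0.1 0"

```text
clock: 5.12
eef_pos: [0.4868, 0.1869, 0.0739]
ee_rot: [179.7, -0.1, 83.5]
wrist_force: [-0.5, -3.9, 8.4]
opening: -0.001
```

```bash
python3 - <<'E'
from h import *
s=r.read_state();print(s["clock"],s["eef_pos"],s["wrist_force"])
p,d=optics.snapshot("wrist");cv2.imwrite(f"pics/w2.png",cv2.cvtColor(p,cv2.COLOR_RGB2BGR))
E
```

```text
5.125 [0.48675219 0.18685929 0.07393077] [-0.46450566 -3.88027667  8.38857336]
```

View pics/w2.png

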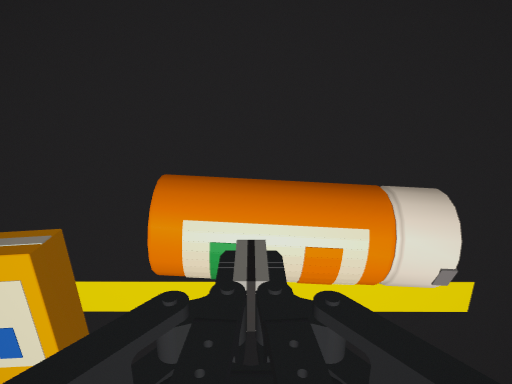

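The label band moved forward on the barrel, so the bottle is rolling. I'll continue this stroke and then lift.

Emit:
servo_tool:
  series: "0 0 0 0 0.2 0.08 0; 0 0 0 0 0.5 0.08 0; 0 0 0 0 0.9 0.08 0; 0 0 0 0 1.2 0.08 0; 0 0 0 0 1.4 0.08 0; 0 0 0 0 1.5 0.05 0; 0 0 0 0 1.5 -0.1 0; 0 0 0 0 1.5 -1.0 0; 0 0 0 0 0.5 -1 0; 0 0 0 0 -0.5 -1.0 0"

```text
clock: 6.42
eef_pos: [0.4808, 0.1876, 0.0838]
ee_rot: [179.7, -0.1, 83.5]
wrist_force: [-1.0, -0.6, 0.2]
opening: -0.002
```

```bash
python3 - <<'E'
from h import *
s=r.read_state();print(s["clock"],s["eef_pos"],s["wrist_force"])
p,d=optics.snapshot("wrist");cv2.imwrite(f"pics/w3.png",cv2.cvtColor(p,cv2.COLOR_RGB2BGR))
look("t3",{"sh":(85,150,180,222)})
E
```

```text
6.425 [0.48076248 0.18755294 0.08384875] [-1.02146039 -0.57195748  0.2196156 ]
sh [0.4897 0.1731] z 0.0265 0.0009 547 off mm -56.5 along 134.4 rel ang -3.3 len 0.0748
```

View pics/w3.png

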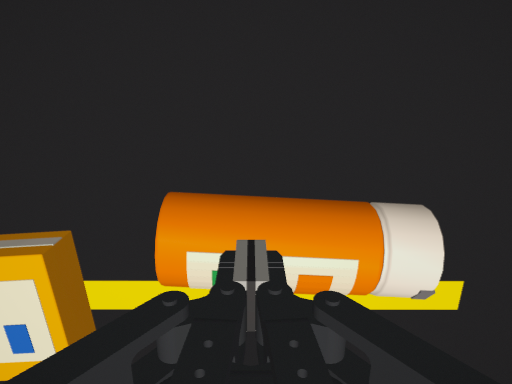

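View pics/t3.png

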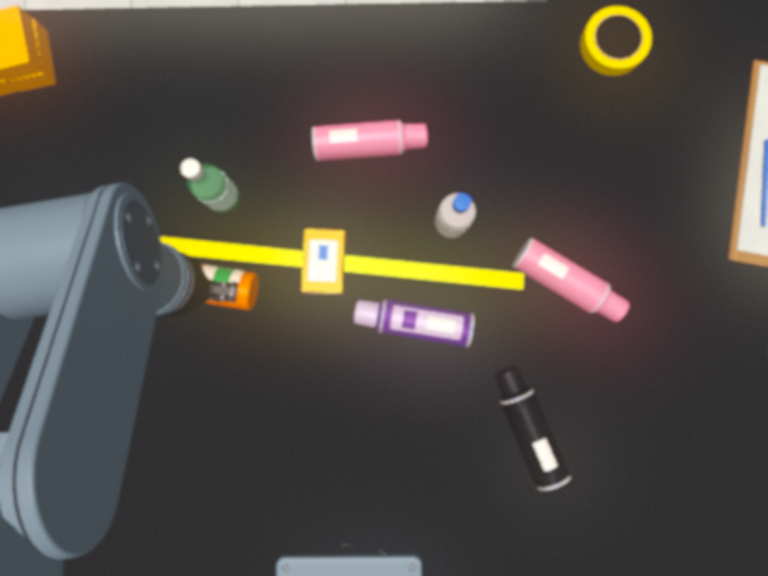

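The second look fits the visible part of the bottle at about -54 mm off, still turned by -3.3°. The next stroke goes near the base end, so that it also turns the bottle.

```bash
cat >> h.py <<'E'
def wlook(nm,rng,tag=None):
    # rng: off0,off1,al0,al1 (m)
    from scipy.optimize import least_squares
    cal=optics.get_calibration("wrist");p,d=optics.snapshot("wrist")
    W=world("",d,cal);hsv=cv2.cvtColor(p,cv2.COLOR_RGB2HSV)
    R={"sh":.0275,"can":.025}[nm]
    c=np.array([.53055,.03319]);a=np.array([.11385,.9935]);n=np.array([a[1],-a[0]])
    o=(W[...,:2]-c)@n;l=(W[...,:2]-c)@a;z=W[...,2]
    m=(d>0)&(z>.012)&(z<2*R+.008)&(o>rng[0])&(o<rng[1])&(l>rng[2])&(l<rng[3])&(hsv[...,2]>90)
    O,Lg,Z=o[m],l[m],z[m]; lm=np.median(Lg)
    f=lambda q:np.hypot((O-q[0]-(Lg-lm)*q[1])*np.cos(np.arctan(q[1])),Z-q[2])-R
    s=least_squares(f,[np.median(O),0,R],loss="soft_l1",f_scale=.001)
    e=np.percentile(Lg,[.3,99.7]);mid=e.mean() if nm=="sh" else e[0]+.065
    print("wrist",nm,"off mid mm",round(1e3*(s.x[0]+(mid-lm)*s.x[1]),1),"ends",(e*1e3).round(1),"rel ang",round(-np.degrees(np.arctan(s.x[1])),2),"z",round(s.x[2],4),round(np.median(abs(s.fun)),4),m.sum())
    if tag: cv2.imwrite(f"pics/{tag}.png",cv2.cvtColor(p,cv2.COLOR_RGB2BGR))
E
python3 - <<'E'
from h import *
wlook("sh",(-.10,.03,.07,.28))
rel(pt(-.067,.110,.0755),83.5)
E
```

```text
wrist sh off mid mm -54.2 ends [ 99.  247.2] rel ang -3.04 z 0.0271 0.0004 23023
rel rot [ 0.28 -0.05  0.07] cm [-3.77  0.    0.82]
```

Emit:
servo_tool:
  series: "0 0 0 -1.5 0 0 0; 0 0 0 -3 0 0 0; 0 0 0 -3.8 0 0.4 0; 0.2 0 0 -3.8 0 0.8 0; 0.2 0 0 -3.8 0 1.0 0; 0.2 0 0 -3.8 0.1 1.1 0; 0.2 0 0 -3.8 0.3 1.1 0; 0.2 0 0 -3.8 0.7 1.1 0; 0.2 0 0 -3.8 1.1 1.1 0; 0.2 0 0 -3.8 1.5 1.1 0; 0.2 0 0 -3.8 1.9 1.1 0; 0.2 0 0 -3.8 2.2 1.1 0"

```text
clock: 8.07
eef_pos: [0.4997, 0.1471, 0.0739]
ee_rot: [179.8, -0.0, 83.6]
wrist_force: [-1.4, -2.5, 8.7]
opening: 0.003
```

```bash
python3 - <<'E'
from h import *
s=r.read_state();print(s["clock"],s["eef_pos"],s["wrist_force"])
wlook("sh",(-.10,.03,.07,.28),"w4")
E
```

```text
8.075 [0.49969792 0.14711066 0.07389289] [-1.39304431 -2.54802348  8.70033604]
wrist sh off mid mm -42.7 ends [ 98.7 242.4] rel ang -2.98 z 0.0271 0.0004 26700
```

View pics/w4.png

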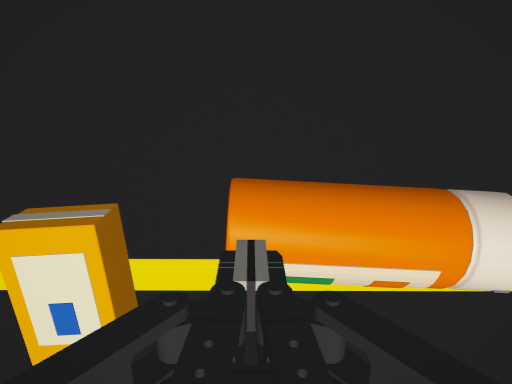

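The wrist fit now reads -42.7 mm off and still -3.0°. A single tip rolls the bottle but doesn't yaw it. For the next stroke I'll open the jaws along the barrel, so that two spread tips rest on top and can turn it while rolling.

Emit:
servo_tool:
  series: "0 0 0 0 0.1 -0.2 0; 0 0 0 0 0 -1.2 0; 0 0 0 0 -1 -1.2 0.4; 0 0 0 1.5 -1.5 -1.2 0.8; 0 0 1 3.5 -2 -1.2 0.8; 0 0 2 5.5 -2 -1.2 0.8; 0 0 3 6.2 -2 -1.2 0.8; 0 0 3 6.2 -2 -1.2 0.8; 0 0 3 6.2 -2 -1.2 0.8; 0 0 3 6.2 -2 -1.2 0.8"

```text
clock: 9.38
eef_pos: [0.4871, 0.2104, 0.0858]
ee_rot: [179.7, -0.0, 80.6]
wrist_force: [-0.2, -1.1, -0.7]
opening: 0.802
```

```bash
python3 - <<'E'
from h import *
s=r.read_state();print(s["clock"],s["eef_pos"],s["ee_rot"],s["wrist_force"])
wlook("sh",(-.10,.03,.07,.28),"w5")
rel(pt(-.051,.172,.070),80.5)
E
```

```text
9.375 [0.48705735 0.21043601 0.08582158] [ 1.79747885e+02 -2.80894869e-02  8.05809920e+01] [-0.18893126 -1.1309646  -0.74479672]
wrist sh off mid mm -42.3 ends [ 98.9 246.9] rel ang -3.0 z 0.0271 0.0004 20766
rel rot [ 0.25 -0.03  0.08] cm [0.15 1.22 1.59]
```

View pics/w5.png

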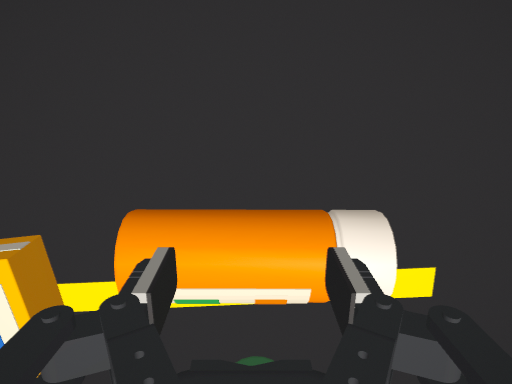

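Two tips are spread over the barrel at (165,270) and (340,270), both on the cylinder. Now I'll descend.

Emit:
servo_tool:
  series: "0 0 0 0 0.6 0 0; 0 0 0 0.1 1.1 0.3 0.8; 0 0 0 0.1 1.1 0.8 0.8; 0 0 0 0.1 1.1 1.2 0.8; 0 0 0 0.1 1.1 1.4 0.8; 0 0 0 0.1 1.1 1.4 0.8"

```text
clock: 10.18
eef_pos: [0.4979, 0.2096, 0.0716]
ee_rot: [179.8, -0.0, 80.6]
wrist_force: [-0.1, -0.0, 0.4]
opening: 0.797
```

Emit:
servo_tool:
  series: "0 0 0 0 0 0.1 0.8; 0 0 0 0 0 0.2 0.8; 0 0 0 0 0 0.3 0.8; 0 0 0 0 0 0.3 0.8"

```text
clock: 10.68
eef_pos: [0.4979, 0.2096, 0.0686]
ee_rot: [179.8, -0.0, 80.6]
wrist_force: [0.3, -0.9, 0.9]
opening: 0.797
```

Emit:
servo_tool:
  series: "0 0 0 0 0 0.1 0.8; 0 0 0 0 0 0.2 0.8; 0 0 0 0 0 0.25 0.8; 0 0 0 0 0 0.25 0.8"

```text
clock: 11.18
eef_pos: [0.4983, 0.2096, 0.0666]
ee_rot: [179.7, -0.0, 80.6]
wrist_force: [-0.4, -0.5, 4.7]
opening: 0.807
```

Emit:
servo_tool:
  series: "0 0 -0.3 0 0.2 0.1 0.8; 0 0 -0.8 0 0.5 0.1 0.8; 0 0 -1.4 0 0.8 0.1 0.8; 0 0 -2.0 0 1.1 0.1 0.8; 0 0 -2.6 0 1.4 0.1 0.8; 0 0 -3.2 0 1.7 0.1 0.8; 0 0 -3.8 0 1.9 0.1 0.8; 0 0 -4.2 0 2.0 0.1 0.8; 0 0 -4.2 0 2.0 0.1 0.8"

```text
clock: 12.3
eef_pos: [0.5192, 0.2063, 0.0667]
ee_rot: [179.6, -0.0, 84.8]
wrist_force: [1.0, -0.3, 7.8]
opening: 0.797
```

```bash
python3 - <<'E'
from h import *
s=r.read_state();print(s["clock"],s["eef_pos"],s["ee_rot"],s["wrist_force"])
wlook("sh",(-.10,.03,.07,.28),"w6")
E
```

```text
12.3 [0.51923259 0.2063448  0.06666766] [ 1.79576838e+02 -3.46994370e-02  8.47850296e+01] [ 0.97394391 -0.31010197  7.78913173]
wrist sh off mid mm -30.6 ends [ 98.1 246.2] rel ang -3.02 z 0.027 0.0004 29976
```

View pics/w6.png

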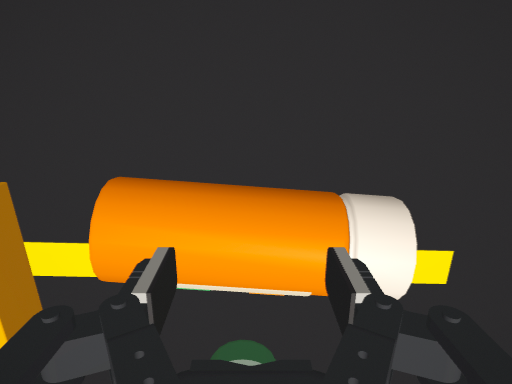

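The bottle rolled to -30.6 mm but the yaw didn't change. At 3° it is within the allowed starting misalignment, so I'll finish with the shut tips.

Emit:
servo_tool:
  series: "0 0 0 0 0.1 -0.3 0.8; 0 0 0 0 0 -1.3 0.8; 0 0 0.5 -0.5 -0.5 -1.8 0; 0 0 1 -1.5 -1 -1.8 0; 0 0 1.3 -2 -1.1 -1.8 0; 0 0 1.3 -2.2 -1.1 -1.8 0; 0 0 1.3 -2.2 -1.1 -1.8 0; 0 0 1.3 -2.2 -1.1 -1.8 0; 0 0 1.3 -2.2 -1.1 -1.8 0; 0 0 1.3 -2.2 -1.1 -1.8 0"

```text
clock: 13.6
eef_pos: [0.5062, 0.1856, 0.0845]
ee_rot: [179.6, -0.0, 83.5]
wrist_force: [1.0, -0.6, -0.2]
opening: -0.0
```

```bash
python3 - <<'E'
from h import *
s=r.read_state();print(s["clock"],s["eef_pos"],s["ee_rot"],s["opening"],s["wrist_force"])
wlook("sh",(-.10,.03,.07,.28))
rel(pt(-.041,.150,.0755),83.5)
E
```

```text
13.6 [0.50615635 0.18557262 0.08452493] [ 1.79579464e+02 -4.68063705e-02  8.34933456e+01] -0.00035395272121677786 [ 0.9986787  -0.63395712 -0.22482437]
wrist sh off mid mm -30.7 ends [ 97.9 246.2] rel ang -3.03 z 0.027 0.0004 23650
rel rot [ 0.42 -0.05 -0.01] cm [0.14 0.06 0.9 ]
```

Emit:
servo_tool:
  series: "0.4 0 0 0.1 0 0.7 0; 0.4 0 0 0.1 0 1.05 0; 0.4 0 0 0.1 0.1 1.15 0; 0.4 0 0 0.1 0.4 1.15 0; 0.4 0 0 0.1 0.8 1.15 0; 0.4 0 0 0.1 1.3 1.15 0; 0.4 0 0 0.1 1.8 1.15 0; 0.4 0 0 0.1 2.3 1.15 0; 0.4 0 0 0.1 2.8 1.15 0; 0.4 0 0 0.1 3.2 1.15 0; 0.4 0 0 0.1 3.5 1.15 0; 0.4 0 0 0.1 3.5 1.15 0"

```text
clock: 15.15
eef_pos: [0.5421, 0.1821, 0.0739]
ee_rot: [179.9, -0.0, 83.5]
wrist_force: [-0.4, -2.3, 4.9]
opening: 0.003
```

Emit:
servo_tool:
  series: "0 0 0 0 0 -0.2 0; 0 0 0 0 0 -1.0 0; 0 0 0 0 -1 -1 0; 0 0 0 0 -1.8 -1 0; 0 0 0 0 -1.8 -1 0"

```text
clock: 15.78
eef_pos: [0.5229, 0.1843, 0.0836]
ee_rot: [179.9, -0.0, 83.5]
wrist_force: [0.1, 0.6, 1.2]
opening: -0.001
```

```bash
python3 - <<'E'
from h import *
s=r.read_state();print(s["clock"],s["eef_pos"],s["ee_rot"],s["opening"],s["wrist_force"])
wlook("sh",(-.10,.04,.07,.28))
rel(pt(-.024,.150,.0755),83.5)
E
```

```text
15.775 [0.5228834  0.18433001 0.08364546] [ 1.79943157e+02 -7.86537402e-03  8.35248713e+01] -0.0012387749978586926 [0.14113216 0.57757398 1.24575117]
wrist sh off mid mm -12.7 ends [ 97.1 245.2] rel ang -3.04 z 0.0269 0.0004 23311
rel rot [ 0.1  -0.02  0.02] cm [0.07 0.01 0.83]
```

Emit:
servo_tool:
  series: "0 0 0 0.1 0 0.7 0; 0 0 0 0.1 0 1.0 0; 0 0 0 0.1 0.1 1.07 0; 0 0 0 0.1 0.4 1.07 0; 0 0 0 0.1 0.8 1.07 0; 0 0 0 0.1 1.2 1.07 0; 0 0 0 0.1 1.6 1.07 0; 0 0 0 0.1 2.0 1.07 0; 0 0 0 0.1 2.3 1.07 0; 0 0 0 0.1 2.5 1.07 0; 0 0 0 0.1 2.5 1.07 0"

```text
clock: 17.2
eef_pos: [0.5498, 0.1817, 0.074]
ee_rot: [179.8, 0.0, 83.5]
wrist_force: [-0.2, -2.8, 7.7]
opening: -0.0
```

Emit:
servo_tool:
  series: "0 0 0 0 0 -0.2 0; 0 0 0 0 0 -1.0 0; 0 0 0 0 -1 -2 0; 0 0 0 0 -2 -3 0; 0 0 0 0 -3 -4 0"

```text
clock: 17.82
eef_pos: [0.5188, 0.1854, 0.1147]
ee_rot: [179.8, 0.0, 83.5]
wrist_force: [-0.9, -0.4, 0.2]
opening: 0.002
```

```bash
python3 - <<'E'
from h import *
s=r.read_state();print(s["clock"],s["eef_pos"],s["ee_rot"],s["opening"],s["wrist_force"])
wlook("sh",(-.10,.04,.07,.28),"w7")
E
```

```text
17.825 [0.51883324 0.18535689 0.11467511] [1.79767283e+02 1.94912045e-02 8.35321386e+01] 0.0015847037772891935 [-0.88793909 -0.41666534  0.24864636]
wrist sh off mid mm 0.5 ends [ 96.2 244.5] rel ang -3.05 z 0.0269 0.0004 16085
```

View pics/w7.png

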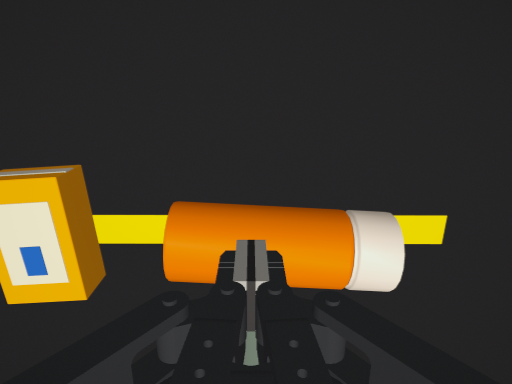

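The shampoo sits on the tape, +0.5 mm off. Next is the can.

```bash
python3 - <<'E'
from h import *
rel(pt(-.086,-.135,.10),83.5)
E
```

```text
rel rot [0.26 0.   0.05] cm [-28.5   -5.69   1.56]
```

Emit:
servo_tool:
  series: "0 0 0 0 -2 -2 0; 0.2 0 0 -4 -4 -3 0; 0.2 0 0 -9 -5.7 -3 0; 0.2 0 0 -14 -5.7 -3 0; 0.2 0 0 -19 -5.7 -3 0; 0.2 0 0 -24 -5.7 -2 0; 0.2 0 0 -28 -5.7 -1 0; 0.2 0 0 -28.5 -5.7 0.5 0; 0.2 0 0 -28.5 -5.7 1.5 0; 0.2 0 0 -28.5 -5.7 1.5 0; 0.2 0 0 -28.5 -5.7 1.5 0"

```text
clock: 19.25
eef_pos: [0.4299, -0.0906, 0.101]
ee_rot: [179.9, 0.0, 83.6]
wrist_force: [0.4, -0.5, 0.6]
opening: -0.002
```

```bash
python3 - <<'E'
from h import *
s=r.read_state();print(s["clock"],s["eef_pos"],s["ee_rot"],s["opening"],s["wrist_force"])
wlook("can",(-.14,-.02,-.26,-.097),"w8")
rel(pt(-.086,-.135,.071),83.5)
look("t8",{"sh":(85,140,180,200)})
E
```

```text
19.25 [ 0.42990414 -0.09056314  0.10098452] [1.79905583e+02 9.26995641e-03 8.36231362e+01] -0.0017774461212531527 [ 0.4007862  -0.49409933  0.59931822]
wrist can off mid mm -77.8 ends [-223.1  -97.3] rel ang -3.22 z 0.025 0.0004 14577
rel rot [0.12 0.02 0.13] cm [-0.05 -0.03  3.01]
sh [0.5496 0.201 ] z 0.0262 0.0008 1778 off mm -0.2 along 168.9 rel ang -2.95 len 0.149
```

View pics/w8.png

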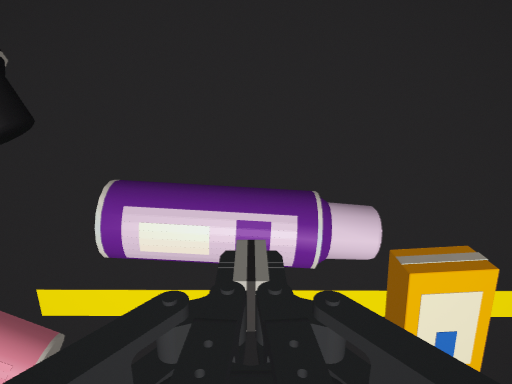

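View pics/t8.png

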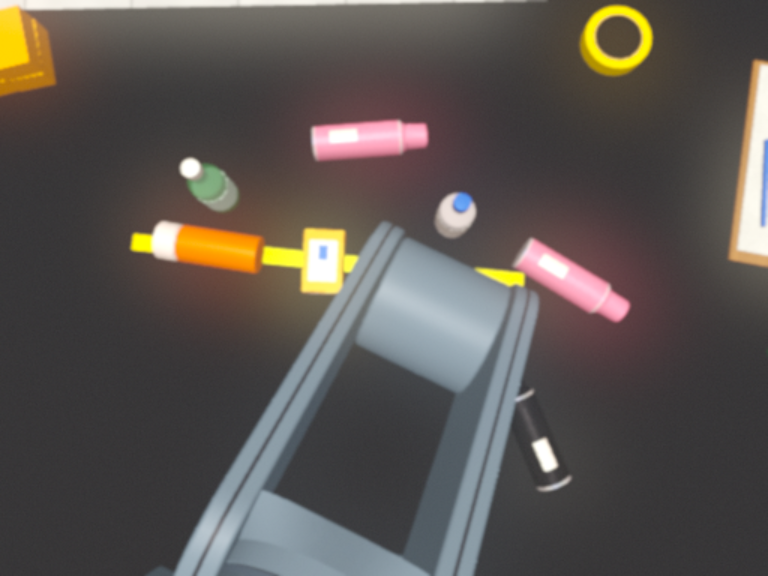

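The top view confirms the shampoo at (208,247 in the 1.5× picture) lying on the tape. The wrist view shows the tips over the purple barrel. Now the can's first stroke.

Emit:
servo_tool:
  series: "0.1 0 0 0 0 1 0; 0.1 0 0 0 0 2 0; 0.1 0 0 0 0 2.8 0; 0.1 0 0 0 0 3.1 0; 0.1 0 0 0 0 3.2 0; 0.1 0 0 0 0 3.28 0; 0.1 0 0 0 0 3.28 0"

```text
clock: 20.23
eef_pos: [0.4307, -0.0908, 0.0689]
ee_rot: [179.9, 0.0, 83.6]
wrist_force: [0.3, 1.8, 4.3]
opening: -0.0
```

Emit:
servo_tool:
  series: "0 0 0 0 0.1 0.08 0; 0 0 0 0 0.4 0.08 0; 0 0 0 0 0.8 0.08 0; 0 0 0 0 1.3 0.08 0; 0 0 0 0 1.8 0.08 0; 0 0 0 0 2.3 0.08 0; 0 0 0 0 2.7 0.08 0; 0 0 0 0 3.0 0.08 0; 0 0 0 0 3.2 0.08 0; 0 0 0 0 3.2 0.08 0; 0 0 0 0 3.2 -0.2 0; 0 0 0 0 3.2 -1 0"

```text
clock: 21.72
eef_pos: [0.4619, -0.0941, 0.0788]
ee_rot: [180.0, -0.0, 83.6]
wrist_force: [0.3, -0.0, 0.1]
opening: -0.0
```

```bash
python3 - <<'E'
from h import *
s=r.read_state();print(s["clock"],s["eef_pos"],s["wrist_force"])
wlook("can",(-.14,-.0,-.26,-.097),"w9")
E
```

```text
21.725 [ 0.46187791 -0.09405928  0.07877397] [ 0.28769521 -0.00067152  0.10411915]
wrist can off mid mm -60.6 ends [-223.2  -97.4] rel ang -3.18 z 0.0248 0.0004 20114
```

View pics/w9.png

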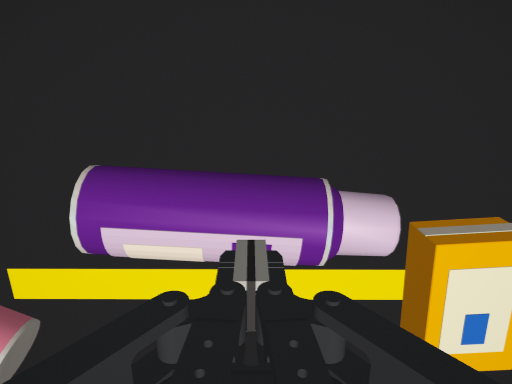

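The can rolled 17 mm to -60.6. Repeating.

Emit:
servo_tool:
  series: "0 0 0 0 -0.8 0 0; 0 0 0 0 -1.5 0.2 0; 0 0 0 0 -1.5 0.7 0; 0 0 0 0 -1.5 0.98 0; 0 0 0 0 -1.4 1.06 0; 0 0 0 0 -1.0 1.07 0; 0 0 0 0 -0.5 1.07 0; 0 0 0 0 0 1.07 0; 0 0 0 0 0.5 1.07 0; 0 0 0 0 1.0 1.07 0; 0 0 0 0 1.5 1.07 0; 0 0 0 0 1.8 1.07 0"

```text
clock: 23.28
eef_pos: [0.481, -0.0964, 0.0693]
ee_rot: [179.9, 0.0, 83.6]
wrist_force: [0.0, 0.7, -0.3]
opening: 0.003
```

Emit:
servo_tool:
  series: "0 0 0 0 0.3 0.07 0; 0 0 0 0 0.3 0.07 0; 0 0 0 0 0.3 -0.2 0; 0 0 0 0 0.2 -1 0; 0 0 0 0 -1 -1 0"

```text
clock: 23.9
eef_pos: [0.4717, -0.0957, 0.0802]
ee_rot: [179.7, 0.1, 83.6]
wrist_force: [-0.2, -0.4, 0.2]
opening: 0.002
```

```bash
python3 - <<'E'
from h import *
s=r.read_state();print(s["clock"],s["eef_pos"],s["wrist_force"])
wlook("can",(-.14,.02,-.26,-.097))
rel(pt(-.050,-.135,.0689),83.5)
E
```

```text
23.9 [ 0.47168962 -0.09572312  0.08020246] [-0.19852077 -0.350174    0.21353168]
wrist can off mid mm -57.8 ends [-223.4  -97.4] rel ang -3.22 z 0.0248 0.0004 21369
rel rot [0.06 0.03 0.15] cm [-0.09 -0.34  1.05]
```

That stroke lost contact because of reading noise in z. This time I'll descend, check the force, then stroke.

Emit:
servo_tool:
  series: "0 0 0 -0.1 -1 0 0; 0 0 0 -0.1 -1.9 0.3 0; 0 0 0 -0.1 -1.9 0.8 0; 0 0 0 -0.1 -1.9 1.1 0; 0 0 0 -0.1 -1.9 1.18 0; 0 0 0 -0.1 -1.9 1.18 0"

```text
clock: 24.7
eef_pos: [0.4519, -0.0941, 0.0687]
ee_rot: [179.7, 0.1, 83.6]
wrist_force: [-0.6, 2.3, 9.6]
opening: 0.001
```

Emit:
servo_tool:
  series: "0 0 0 0 0.1 0.1 0; 0 0 0 0 0.4 0.1 0; 0 0 0 0 0.8 0.1 0; 0 0 0 0 1.3 0.1 0; 0 0 0 0 1.8 0.1 0; 0 0 0 0 2.3 0.1 0; 0 0 0 0 2.8 0.1 0; 0 0 0 0 3.3 0.1 0; 0 0 0 0 3.6 0.1 0; 0 0 0 0 3.6 0.1 0; 0 0 0 0 3.6 -0.2 0; 0 0 0 0 3.6 -1 0"

```text
clock: 26.2
eef_pos: [0.4869, -0.0976, 0.0785]
ee_rot: [179.8, 0.0, 83.6]
wrist_force: [0.4, -0.2, -0.8]
opening: -0.001
```

```bash
python3 - <<'E'
from h import *
s=r.read_state();print(s["clock"],s["eef_pos"],s["wrist_force"])
wlook("can",(-.14,.02,-.26,-.097))
rel(pt(-.048,-.135,.0689),83.5)
E
```

```text
26.2 [ 0.48693696 -0.09759345  0.07851053] [ 0.39841601 -0.21848764 -0.81024117]
wrist can off mid mm -38.5 ends [-223.4  -97.4] rel ang -3.06 z 0.0245 0.0004 20758
rel rot [0.28 0.05 0.14] cm [ 0.02 -2.05  1.08]
```

Emit:
servo_tool:
  series: "0.2 0 0 0 -1 0 0; 0.2 0 0 0 -2 0.2 0; 0.2 0 0 0 -2 0.7 0; 0.2 0 0 0 -2 0.95 0; 0.2 0 0 0 -2 1.05 0; 0.2 0 0 0 -2 1.05 0"

```text
clock: 27.0
eef_pos: [0.4681, -0.0958, 0.0691]
ee_rot: [179.9, 0.1, 83.6]
wrist_force: [-1.1, -0.4, 0.4]
opening: 0.003
```

Emit:
servo_tool:
  series: "0 0 0 0 0 0.1 0; 0 0 0 0 0 0.12 0; 0 0 0 0 0 0.12 0"

```text
clock: 27.38
eef_pos: [0.4691, -0.096, 0.0687]
ee_rot: [179.8, 0.1, 83.6]
wrist_force: [-0.5, 0.3, 6.0]
opening: -0.0
```

Emit:
servo_tool:
  series: "0 0 0 0 0.1 0.1 0; 0 0 0 0 0.4 0.1 0; 0 0 0 0 0.8 0.1 0; 0 0 0 0 1.3 0.1 0; 0 0 0 0 1.8 0.1 0; 0 0 0 0 2.3 0.1 0; 0 0 0 0 2.8 0.1 0; 0 0 0 0 3.3 0.1 0; 0 0 0 0 3.6 0.1 0; 0 0 0 0 3.6 0.1 0; 0 0 0 0 3.6 -0.2 0; 0 0 0 0 3.6 -1 0"

```text
clock: 28.88
eef_pos: [0.5042, -0.0996, 0.0787]
ee_rot: [179.9, 0.0, 83.6]
wrist_force: [0.7, -0.6, 0.5]
opening: 0.001
```

```bash
python3 - <<'E'
from h import *
s=r.read_state();print(s["clock"],s["eef_pos"],s["wrist_force"])
wlook("can",(-.14,.04,-.26,-.097))
rel(pt(-.028,-.135,.0689),83.5)
E
```

```text
28.875 [ 0.50424599 -0.09960103  0.07865867] [ 0.68005965 -0.6283657   0.46241867]
wrist can off mid mm -19.3 ends [-223.2  -97.4] rel ang -3.03 z 0.0245 0.0004 20765
rel rot [0.24 0.08 0.15] cm [ 0.02 -1.79  1.09]
```

Emit:
servo_tool:
  series: "0.2 0 0 0 -1 0 0; 0.2 0 0 0 -1.9 0.2 0; 0.2 0 0 0 -1.9 0.7 0; 0.2 0 0 0 -1.9 1.0 0; 0.2 0 0 0 -1.9 1.13 0; 0.2 0 0 0 -1.9 1.13 0"

```text
clock: 29.68
eef_pos: [0.4869, -0.098, 0.0688]
ee_rot: [179.9, 0.1, 83.6]
wrist_force: [0.4, 0.9, 2.9]
opening: -0.002
```

Emit:
servo_tool:
  series: "0 0 0 0 0.1 0.12 0; 0 0 0 0 0.4 0.12 0; 0 0 0 0 0.8 0.12 0; 0 0 0 0 1.3 0.12 0; 0 0 0 0 1.8 0.12 0; 0 0 0 0 2.3 0.12 0; 0 0 0 0 2.8 0.12 0; 0 0 0 0 3.2 0.12 0; 0 0 0 0 3.5 0.12 0; 0 0 0 0 3.5 0.12 0; 0 0 0 0 3.5 -0.2 0; 0 0 0 0 3.5 -1 0"

```text
clock: 31.18
eef_pos: [0.521, -0.1015, 0.0785]
ee_rot: [-180.0, 0.0, 83.6]
wrist_force: [1.0, 0.5, -0.2]
opening: 0.003
```

```bash
python3 - <<'E'
from h import *
s=r.read_state();print(s["clock"],s["eef_pos"],s["wrist_force"])
wlook("can",(-.14,.04,-.26,-.097))
E
```

```text
31.175 [ 0.52101485 -0.10150917  0.07846545] [ 0.99951285  0.54934812 -0.18011508]
wrist can off mid mm -0.7 ends [-223.7  -97.4] rel ang -2.99 z 0.0245 0.0003 20335
```

The can is at -0.7 mm. I'll lift clear and back off so that the top camera sees everything.

Emit:
servo_tool:
  series: "0 0 0 0 -1 -3 0; 0 0 0 0 -3 -6 0; 0 0 0 -3 -6 -10 0; 0 0 0 -8 -9 -14 0; 0 0 0 -13 -11 -17 0; 0 0 0 -18 -13 -17 0; 0 0 0 -23 -15 -17 0; 0 0 0 -28 -15 -17 0; 0 0 0 -33 -15 -17 0; 0 0 0 -33 -15 -17 0; 0 0 0 -33 -15 -17 0"

```text
clock: 32.6
eef_pos: [0.3358, -0.4122, 0.2495]
ee_rot: [179.9, -0.0, 83.6]
wrist_force: [-0.3, 0.6, -0.2]
opening: -0.002
```

```bash
python3 - <<'E'
from h import *
s=r.read_state();print(s["clock"],s["eef_pos"],s["wrist_force"])
look("t10",{"sh":(85,140,180,200),"can":(230,160,325,210)})
p,d=optics.snapshot("top");W=world("",d,optics.get_calibration("top"))
for nm,b in(("mouth",(115,100,162,144)),("lot",(285,122,322,162)),("soap",(198,150,233,198))):
    X=W[b[1]:b[3],b[0]:b[2]].reshape(-1,3);X=X[(X[:,2]>.02)&(X[:,2]<.2)]
    print(nm,X.min(0),X.max(0))
p,d=optics.snapshot("side");cv2.imwrite("pics/s10.png",cv2.cvtColor(p,cv2.COLOR_RGB2BGR))
E
```

```text
32.6 [ 0.33577594 -0.41217842  0.24952161] [-0.34902367  0.62497347 -0.24134587]
sh [0.5497 0.2013] z 0.0263 0.0007 1776 off mm -0.1 along 169.2 rel ang -3.06 len 0.1491
can [ 0.5116 -0.1235] z 0.023 0.001 1642 off mm -1.0 along -157.8 rel ang -3.76 len 0.1664
mouth [0.60644218 0.16455427 0.02027407] [0.65573977 0.21367085 0.15189036]
lot [ 0.56323045 -0.18190094  0.02054443] [ 0.61187055 -0.13363109  0.12631996]
soap [0.47971223 0.00329582 0.0202793 ] [0.57290538 0.06524487 0.03775679]
```

View pics/t10.png

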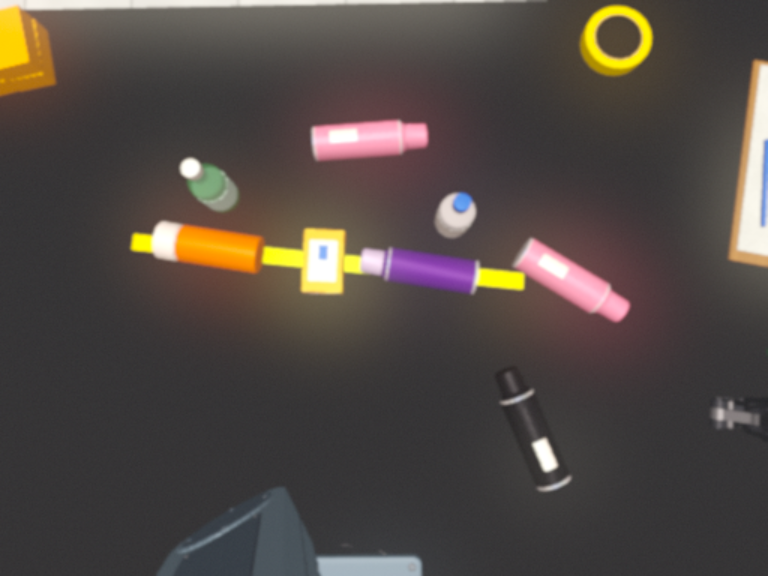

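View pics/s10.png

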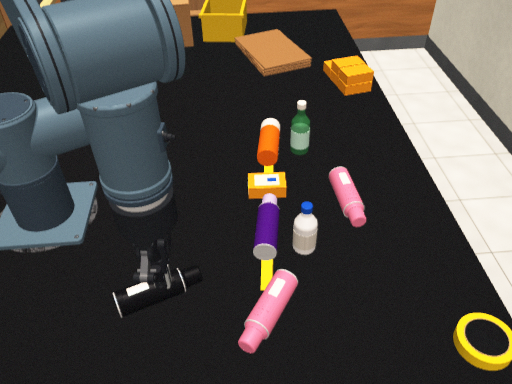

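Both views show the shampoo and the can lying on the tape, with the carton and standing bottles unmoved and the arm clear. Handing in.

```bash
python3 -c "
from rig import r
print(r.hand_in())"
```

```text
the job is handed in; nothing more can be done
None
```

Both strays are back on the tape and the job is handed in at about 33 s. I rolled each one with light fingertip strokes on its top (about 3–10 N of downward force), first the shampoo and then the spray can.

**Position:** The last top-camera check put the middle of the shampoo's barrel 0.1 mm from the tape's centreline and the can's 1.0 mm. The wrist camera's last readings had been 0.5 mm and 0.7 mm.

**Left alone:** The carton, mouthwash and lotion measured unmoved to within about 0.5 mm.

**What fell short:**
- **Angle:** Both still lie about 3° off the tape's direction, as they did at the start. The top camera reads 3.8° for the can against 3.0° from the wrist camera. Two attempts to turn the shampoo while rolling had no effect.
- **Lost stroke:** One stroke on the can lost contact and moved it only 3 mm, so I repeated it with a force check first.

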